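# Ring the beach bell and shut the key drawer

### The arm

A 6-joint arm with a two-finger parallel gripper is mounted at the origin on the work surface. World frame = base frame: x ahead of the robot, y to its left, z up, the work surface at z = 0. Lengths are in m, angles in rad, forces in N, time in s.
With the tool pointing down it reaches from about 0.35 to 0.925 m from the base axis. Payload 6.4 kg.
Tool frame: the origin (TCP) lies on the centre line of the jaws, within the pads' length; the fingertips stand 22 mm ahead of it and the grasp point (between the pads) lies 3 mm ahead of it (manip.tip_reach is the distance from the TCP to the fingertips, in m); z points along the fingers, y is the line along which they close (so a half turn about z gives the same grasp; the last joint's range is limited). The gripper opens to 94 mm and grips with 3 to 60 N. Pads are 16 mm wide; open, the fingers measure 119 mm over their backs; the gripper's body (75 mm by 177 mm) begins 78 mm behind the grasp point.
Start: joints at [-1.453, 0.245, 1.558, -0, 1.339, -0.174], TCP at [0.187, -0.623, 0.227] pointing down, gripper open.
Joint ranges: [-3.13, 3.13], [-1.02, 2.26], [0.13, 2.54], [-0.95, 4.09], [0.21, 2.88], [-2.74, 2.74]. Speed limits (rad/s): [2.57, 2.57, 3.14, 3.14, 3.14, 3.14].

### API

Orientations are given as a unit quaternion [x, y, z, w].
In Python, from bench import manip gives the robot as it stands.
- The arm moves only by the shell command python3 -m creep 'ROWS' [FORCE]. ROWS is JSON, a list of rows, each a list of 3 entries, a list of its own where there are three numbers: the closure, from 0 (fully open) to 1 (shut), then the shift along the tool's x, y, z in mm, then the turn, a rotation vector about the tool's x, y, z in rad. A call has 1 to 20 rows; each row shifts and turns the commanded pose from where the row before left it, along the tool's axes as they then stand; what a row does not reach is not made up. A row lasts 1/12 s, in which the tool goes at most 41.7 mm and 7.16 degrees, less where a joint would pass 70% of its speed; a pose out of reach is approached as far as the arm can. A call is refused whole if a number of a shift passes 41.7 or a number of a turn 0.125, either way. A call with a gripper value outside its range is refused whole. The fingers move at their own pace and stop on an object; FORCE is the grip in N (left out, the last holds). Time passes only in rows, so rows that do not move let the fingers close. It gives the time, the measured TCP pose, the force, the opening and the grip force at its end, in the units of the state.
- manip.state(): the state, without advancing time (a new reading comes with each control period).
- manip.grab_frame(name): name is "scene" or "top" or "wrist"; returns (picture, depth): 480x640x3 uint8, blue, green, red; 480x640 float32, m along the optical axis (not along the pixel's ray), 0 where there is no reading.
- manip.calibration(name): a dict with "vfov" (degrees; the focal length in pixels is half the picture's height over the tangent of half this angle, whatever the lens; pixels are square), "cx", "cy" (the principal point, pixels), "k1" (the pictures are not rectified: a ray, as slopes to the right and down, at radius r is drawn at 1 + k1 r^2 times it, then the intrinsics apply), "rvec" (rotation vector, rad) and "tvec" (3), from world to camera coordinates, as OpenCV has them; the wrist camera has in their place "hand_eye" (4x4, takes a point from camera to tool coordinates, whose origin is the TCP and whose axes are the flange's). Camera axes: x right, y down, z forward; pixel columns grow to the right and rows downward; lengths in m; the calibration is good to about 2 mm. A picture is of the moment at which its call begins: read the wrist's pose just before it. calibration takes no time and is no camera call.
- manip.job_done(): hands the job in; it is judged then, once.
The state is a dict: "clock": time; "joint_pos": joint angles; "dq": joint speeds; "tau": joint torques, N m; "tcp_pos": TCP position; "tcp_rot": TCP orientation; "wrist_force": force on the tool from outside, world axes, zero at the start; "ft_torque": the same for the moment, N m; "gripper_width": finger opening in m; "grasp_force": force on a finger pad.
Only numpy, scipy, OpenCV 4.12 (cv2) and the standard library are available. Lean on these libraries where they do the work, as an engineer would, in place of code of your own. Each camera call takes 0.05 s, during which the arm holds its last target. There are 200 camera calls.

### The job

Move the steel lighter case out of the sweep of the turn-bell with the longest key, leaving it standing on the shelf. Then twist that bell's key clockwise to its stop and let it go so that it springs back, and finally push the tip-out drawer fully shut. Leave the two bells with shorter keys unturned and the other things where they are.

Things in the scene. Friction and masses are not known exactly. Their poses are not given: they have to be found in the camera images.
- bell_long: turn-bell with the longest key, fixed to the shelf: wood foot 68 mm across, 8 high; brass dome 60 across, top at 36 mm. Origin: centre of the underside, on the key's vertical axis. At rest the key's blade runs along body y, 50 mm to either side (100 tip to tip); 8 mm thick, its edges 46 and 66 mm above the shelf, on a 12 mm stem. A boss on the axis rises to 69 mm
- key_long (a joint): turn of the long key in rad: 0 at rest, grows clockwise seen from above (the wing at the body's +y swings to its +x, the wing at -y swings to its -x) to the stop at 1.45; a spring drives it back to 0 (about 4 N at the wing near the stop)
- bell_mid: look-alike bell, same foot, dome and heights, key 72 mm tip to tip (36 mm either side); origin and axes as for bell_long
- key_mid (a joint): turn of the middle key in rad, 0 at rest; leave alone
- bell_short: look-alike bell, same foot, dome and heights, key 50 mm tip to tip (25 mm either side); origin and axes as for bell_long
- key_short (a joint): turn of the short key in rad, 0 at rest; leave alone
- case: loose steel flip-top lighter case standing on end close to bell_long, in the way of the wing that starts at the bell's -y: 13 mm (x) by 38 mm (y) by 57 mm high, about 90 g; origin: centre of the underside, z up
- drawer (a joint): tilt of the tip-out drawer in rad: 0 shut, grows as its top leans out of the cabinet, up to 0.7; hinged along its lower edge, stiff enough to stay where it is left (about 2 to 3 N at its knob)
- drawer_knob (a point): centre of the brass knob (24 mm across, 12 mm thick; its front face is 36 mm in front of the hinge line when shut) near the top of the drawer front, 104 mm above the hinge line and, when shut, 144 mm above the shelf
- cabinet: whitewashed cabinet fixed to the shelf, 120 mm deep (x), 200 mm wide (y), 180 mm high; origin: centre of the underside; its front faces its own -x. The drawer's hinge line lies along its y axis at x = -60 mm, 40 mm up; the drawer front is 166 mm wide, 14 mm thick and reaches 123 mm above the hinge line
- conch: loose conch shell, 130 mm long (x), 70 mm across and high; origin under its middle; leave in place
- carkey: loose turquoise plastic car key lying flat, 78 mm long (x, from -33 to +45 mm), 30 mm wide, 12 mm high; leave in place
- stopper: loose sea-glass bottle stopper standing upright, 36 mm across, 49 mm high; origin: centre of the underside; leave in place
- pebble: loose grey pebble, 48 mm across, 22 mm high; origin: centre of the underside; leave in place

How it is judged:
By the outcome, as a careful person would: the job done as asked, in the order asked, and still so for the second after the job is handed in, with the robot touching nothing.
It also fails if it takes over 58 s, if anything falls off the work surface, if the arm or the gripper's body presses on something with over 40 N, if the wrist force passes 120 N, or if a joint passes its speed limit or range.

## Working session

There is one attempt and no reset: what is moved stays moved. The work goes in short steps, Python scripts to look and compute and a shell command to move; the robot and the scene stay as the last step left them, time stands still between calls to the robot, and variables do not carry over. Pictures are saved under pics/ and viewed, at most 10 in all, crops included, and the job is handed in when it is done.

```bash
mkdir -p pics; ls
cat > h.py <<'E'
import numpy as np, cv2
from bench import manip
from scipy.spatial.transform import Rotation as R
def cam(n,st=None):
    c=manip.calibration(n); f=240/np.tan(np.radians(c['vfov'])/2)
    if 'rvec' in c:
        Rm=R.from_rotvec(np.ravel(c['rvec'])).as_matrix(); t=np.ravel(c['tvec']); Rc=Rm.T; o=-Rm.T@t
    else:
        H=np.array(c['hand_eye']); Rt=R.from_quat(st['tcp_rot']).as_matrix()
        Rc=Rt@H[:3,:3]; o=Rt@H[:3,3]+np.array(st['tcp_pos'])
    return dict(f=f,cx=c['cx'],cy=c['cy'],k1=c['k1'],Rc=Rc,o=o)
def slopes(c,uv):
    d=(np.atleast_2d(uv)-[c['cx'],c['cy']])/c['f']; s=d.copy()
    for _ in range(20): s=d/(1+c['k1']*(s**2).sum(1,keepdims=True))
    return s
def rays(c,uv):
    s=slopes(c,uv); return np.c_[s,np.ones(len(s))]@c['Rc'].T
def plane(c,uv,z):
    d=rays(c,uv); return c['o']+d*((z-c['o'][2])/d[:,2])[:,None]
def pts(c,uv,dep):
    return c['o']+rays(c,uv)*np.asarray(dep)[:,None]
def cloud(c,dep):
    v,u=np.mgrid[:480,:640]; uv=np.c_[u.ravel(),v.ravel()]
    return pts(c,uv,dep.ravel()).reshape(480,640,3)
E
python3 - <<'E'
from h import *
import pickle
st=manip.state(); print(st)
for n in ['scene','top','wrist']:
    im,d=manip.grab_frame(n); cv2.imwrite(f'pics/{n}0.png',im); np.save(f'{n}0.npy',d)
    c=cam(n,st); pickle.dump(c,open(n+'0.pkl','wb')); print(n,c['o'],c['Rc'][:,2],c['f'],(d>0).mean())
E
```

```text
pics
{'clock': 0.0, 'joint_pos': array([-1.45308069e+00,  2.45813074e-01,  1.55901402e+00, -7.49901117e-06,
        1.33870181e+00, -1.74104997e-01]), 'dq': array([ 6.03022446e-04, -1.51435099e-03, -8.51301260e-04,  5.50922639e-05,
        5.01471852e-06, -1.89964566e-04]), 'tau': array([ 2.01063986e-04, -4.15826547e+01, -3.14608669e+01,  6.84883562e-02,
        3.30642436e-02, -1.35746873e-04]), 'tcp_pos': array([ 0.18693593, -0.62194879,  0.22634597]), 'tcp_rot': array([ 9.89373373e-01,  1.45393922e-01,  2.36456252e-05, -9.67841247e-04]), 'wrist_force': array([-0.30275593, -0.03298022,  0.61168212]), 'ft_torque': array([ 0.04336805, -0.01945545, -0.05149633]), 'grasp_force': 0.0, 'gripper_width': 0.09380583386243281}
scene [ 0.81036584 -0.39489947  0.84014064] [-0.2567943   0.46377887 -0.84791854] 482.40857400460186 0.9960026041666666
top [0.39208477 0.020349   1.34894969] [ 0.14807232 -0.01662139 -0.98883685] 605.7637390464079 0.996044921875
wrist [ 0.26509461 -0.59990687  0.38368658] [-0.26795957 -0.07901351 -0.96018463] 383.5891168850959 0.9959147135416667
```

View pics/top0.png

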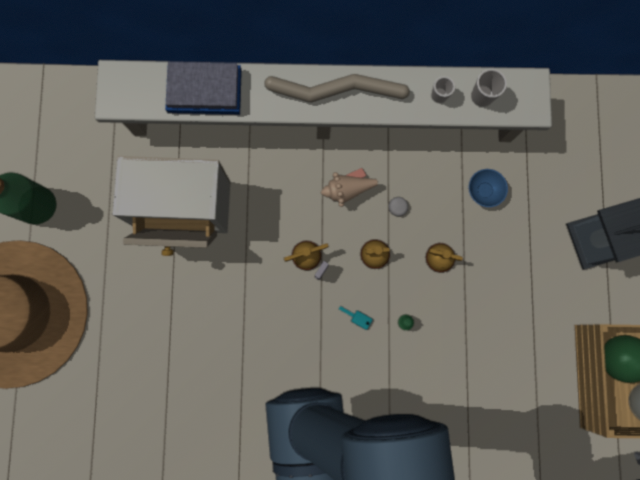

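View pics/scene0.png

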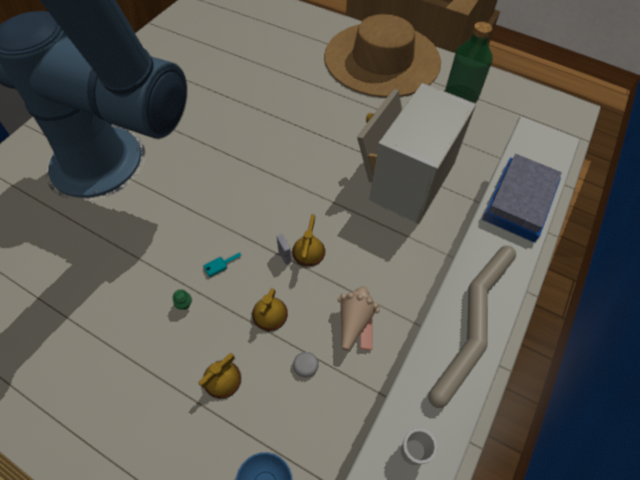

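The top view shows the long bell at (307,255), with its key running from (285,260) to (328,245). The case is at (321,271), just below the right wing. The mid bell is at (376,253), the short bell at (441,257), and the open drawer is at (165,240) with its knob near (167,251). The scene view agrees.

```bash
cat > m.py <<'E'
from h import *
import sys
def measure(names,tag):
    import pickle
    for n in names:
        c=pickle.load(open(f'{n}{tag}.pkl','rb')); d=np.load(f'{n}{tag}.npy'); im=cv2.imread(f'pics/{n}{tag}.png')
        P=cloud(c,d); hsv=cv2.cvtColor(im,cv2.COLOR_BGR2HSV); z=P[...,2]
        roi=(P[...,0]>.3)&(P[...,0]<.68)&(P[...,1]>-.35)&(P[...,1]<.45)&(d>0)&(z>-.02)&(z<.3)
        print(n,'floor',np.median(z[roi&(abs(z)<.012)]))
        brass=roi&(hsv[...,0]>8)&(hsv[...,0]<28)&(hsv[...,1]>140)
        def comps(m,name,mn):
            k,l,s,ce=cv2.connectedComponentsWithStats(m.astype(np.uint8))
            for i in range(1,k):
                if s[i,4]<mn: continue
                q=P[l==i]; (cx,cy),(w,h),a=cv2.minAreaRect((q[:,:2]*1000).astype(np.float32))
                print(' ',name,'px',ce[i].round(),s[i,4],'rect',round(cx),round(cy),round(w),round(h),'ang',round(a,1),'z',(np.percentile(q[:,2],[5,50,95])*1000).round())
        comps(brass&(z>.043)&(z<.08),'key',15)
        comps(brass&(z>.1),'knob?',10)
        comps(roi&~brass&(z>.048)&(z<.066)&(hsv[...,1]<90),'grey57',15)
        comps(roi&(z>.17)&(z<.2),'cabtop',200)
        comps(roi&~brass&(z>.1)&(z<.165),'front',100)
        comps(roi&(hsv[...,0]>80)&(hsv[...,0]<100)&(hsv[...,1]>150),'carkey',20)
        comps(roi&(z>.015)&~brass&(z<.1),'loose',40)
E
python3 -c "
from m import *
measure(['top','scene','wrist'],'0')"
```

```text
top floor -0.001928871364539897
  key px [306. 252.] 185 rect 554 33 17 92 ang 11.9 z [53. 64. 70.]
  key px [377. 250.] 131 rect 559 -119 18 47 ang 18.9 z [53. 65. 70.]
  key px [444. 254.] 176 rect 553 -266 71 17 ang 84.7 z [51. 65. 71.]
  knob? px [167. 251.] 56 rect 541 311 15 17 ang 50.8 z [130. 135. 139.]
  grey57 px [225. 200.] 16 rect 666 210 2 27 ang 89.5 z [51. 56. 65.]
  grey57 px [341. 198.] 50 rect 672 -44 14 20 ang 4.6 z [49. 53. 60.]
  grey57 px [224. 216.] 25 rect 631 211 2 39 ang 89.5 z [51. 56. 65.]
  grey57 px [162. 218.] 16 rect 624 344 2 31 ang 1.0 z [49. 53. 57.]
  grey57 px [155. 229.] 36 rect 598 357 5 48 ang 0.9 z [52. 60. 66.]
  grey57 px [180. 230.] 33 rect 597 306 4 44 ang 1.1 z [52. 58. 65.]
  grey57 px [321. 269.] 108 rect 518 0 13 37 ang 56.7 z [50. 55. 60.]
  cabtop px [166. 198.] 3923 rect 642 310 200 78 ang 89.0 z [173. 177. 181.]
  front px [175. 234.] 1414 rect 589 291 115 215 ang 19.9 z [105. 144. 155.]
  carkey px [359. 319.] 232 rect 420 -76 71 25 ang 61.2 z [ 5. 10. 15.]
  loose px [220. 218.] 353 rect 625 222 25 111 ang 88.3 z [22. 63. 97.]
  
[... 919 characters left out ...]
 12 20 ang 42.1 z [50. 54. 58.]
  cabtop px [416. 122.] 2841 rect 642 311 206 75 ang 90.0 z [177. 180. 182.]
  front px [384. 141.] 2290 rect 583 284 102 224 ang 28.4 z [106. 136. 157.]
  carkey px [218. 265.] 301 rect 425 -75 75 28 ang 59.5 z [ 5. 11. 14.]
  loose px [385. 187.] 1096 rect 625 217 22 110 ang 73.8 z [21. 64. 97.]
  loose px [283. 248.] 243 rect 520 0 14 39 ang 56.8 z [20. 52. 57.]
  loose px [181. 299.] 322 rect 413 -185 31 34 ang 15.5 z [22. 41. 49.]
  loose px [342. 299.] 88 rect 671 -48 25 17 ang 89.9 z [36. 51. 57.]
  loose px [303. 362.] 340 rect 665 -172 31 42 ang 0.0 z [16. 19. 22.]
wrist floor nan
  return _methods._mean(a, axis=axis, dtype=dtype,
  ret = ret.dtype.type(ret / rcount)
```

View pics/wrist0.png

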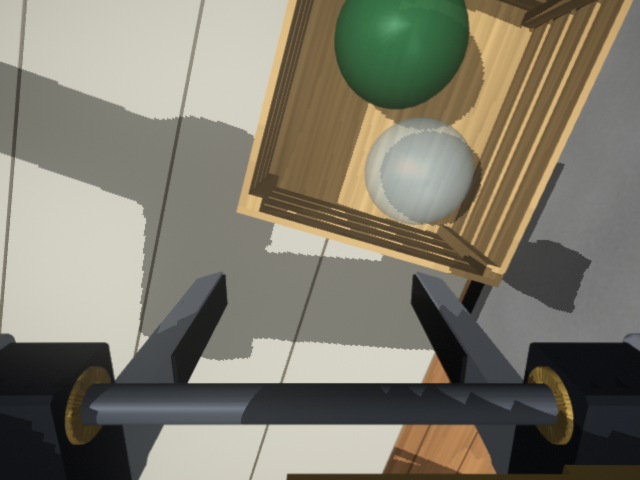

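Case and bells are located consistently in both views: the case at about (0.519, 0.000) with its top near 57 mm, the long bell at about (0.555, 0.033) yawed about 19°. The wrist view shows only the crate. I'll raise the tool and travel over for a close look.

```bash
python3 -m creep '[[0,[0,0,-35],[0,0,0]],[0,[0,0,-35],[0,0,0]],[0,[0,0,-20],[0,0,0]],[0,[27,-30,0],[0,0,0]],[0,[27,-30,0],[0,0,0]],[0,[27,-30,0],[0,0,0]],[0,[27,-30,0],[0,0,0]],[0,[27,-30,0],[0,0,0]],[0,[27,-30,0],[0,0,0]],[0,[27,-30,0],[0,0,0]],[0,[27,-30,0],[0,0,0]],[0,[27,-30,0],[0,0,0]],[0,[27,-30,0],[0,0,0]],[0,[27,-30,0],[0,0,0]],[0,[27,-30,0],[0,0,0]],[0,[27,-30,0],[0,0,0]],[0,[27,-30,0],[0,0,0]],[0,[27,-30,0],[0,0,0]],[0,[27,-30,0],[0,0,0]]]'
python3 -m creep '[[0.36,[0,0,0],[0,0,-0.12]],[0.36,[0,0,0],[0,0,-0.12]],[0.36,[0,0,0],[0,0,-0.12]],[0.36,[0,0,0],[0,0,-0.12]],[0.36,[0,0,0],[0,0,-0.12]],[0.36,[0,0,0],[0,0,-0.1]],[0.36,[0,0,0],[0,0,0]],[0.36,[0,0,0],[0,0,0]]]'
cat > look.py <<'E'
from h import *
import sys,pickle
tag=sys.argv[1]; st=manip.state()
for n in sys.argv[2:]:
    im,d=manip.grab_frame(n); cv2.imwrite(f'pics/{n}{tag}.png',im); np.save(f'{n}{tag}.npy',d); pickle.dump(cam(n,st),open(f'{n}{tag}.pkl','wb'))
Rt=R.from_quat(st['tcp_rot']).as_matrix()
print('t',st['clock'],'tcp',np.round(st['tcp_pos'],4),'x',Rt[:,0].round(3),'y',Rt[:,1].round(3),'F',np.round(st['wrist_force'],1),'w',st['gripper_width'],'q',np.round(st['joint_pos'],2))
if len(sys.argv)>2:
    from m import measure; measure(sys.argv[2:],tag)
E
python3 look.py 1 wrist
```

```text
clock: 1.73
tcp_pos: [0.4629, -0.0364, 0.3174]
tcp_rot: [0.989, 0.145, 0.0, 0.0]
wrist_force: [0.6, -0.9, -0.4]
gripper_width: 0.0939
grasp_force: 0.0
clock: 2.4
tcp_pos: [0.4625, -0.0385, 0.3172]
tcp_rot: [0.88, 0.475, -0.0, -0.0]
wrist_force: [0.4, 0.1, 0.1]
gripper_width: 0.0599
grasp_force: 0.0
t 2.4 tcp [ 0.4625 -0.0385  0.3172] x [ 0.549  0.836 -0.   ] y [ 0.836 -0.549 -0.   ] F [0.4 0.1 0.1] w 0.05993403664218052 q [-0.33 -0.27  1.91  0.    1.51  0.25]
wrist floor 0.0002335194907382987
  key px [355.  90.] 823 rect 554 33 17 96 ang 14.2 z [65. 67. 70.]
  key px [433. 212.] 393 rect 559 -119 46 18 ang 82.2 z [65. 68. 70.]
  key px [486. 311.] 641 rect 553 -266 71 17 ang 82.7 z [50. 66. 70.]
  grey57 px [320.  69.] 24 rect 537 70 1 19 ang 16.3 z [49. 54. 59.]
  grey57 px [493.  88.] 340 rect 672 -43 38 15 ang 89.9 z [49. 54. 64.]
  grey57 px [382. 120.] 25 rect 564 -6 1 20 ang 22.3 z [49. 55. 65.]
  grey57 px [342. 139.] 433 rect 518 0 12 36 ang 57.0 z [55. 57. 58.]
  carkey px [308. 239.] 712 rect 422 -74 74 26 ang 62.3 z [ 7. 12. 14.]
  loose px [346. 100.] 1136 rect 543 29 33 100 ang 19.3 z [19. 31. 65.]
  loose px [372.  86.] 146 rect 575 32 42 15 ang 78.8 z [18. 23. 30.]
  loose px [488.  88.] 802 rect 670 -44 47 20 ang 89.9 z [32. 46. 61.]
  loose px [341. 139.] 469 rect 517 1 13 39 ang 58.3 z [43. 57. 58.]
  loose px [520. 191.] 844 rect 663 -173 41 34 ang 89.1 z [16. 19. 22.]
  loose px [440. 193.] 80 rect 582 -120 42 12 ang 89.2 z [18. 21. 29.]
  loose px [414. 211.] 425 rect 545 -120 29 58 ang 0.1 z [17. 28. 63.]
  loose px [346. 310.] 642 rect 410 -184 31 34 ang 58.0 z [23. 42. 49.]
  loose px [591. 300.] 49 rect 677 -345 14 6 ang 57.9 z [19. 30. 31.]
  loose px [485. 329.] 42 rect 545 -282 38 5 ang 83.9 z [30. 54. 68.]
```

View pics/wrist1.png

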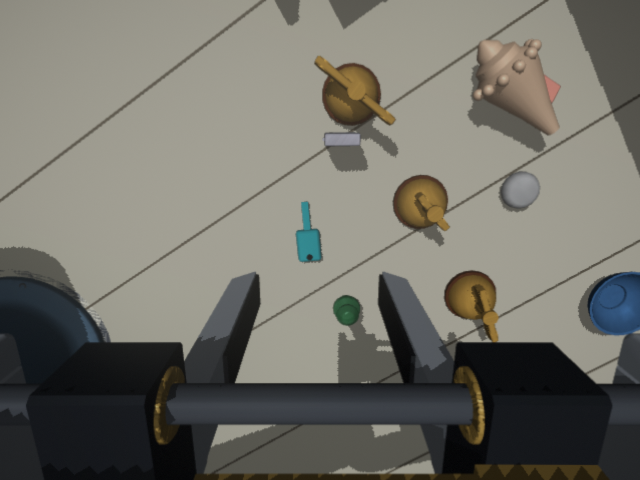

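Wrist view: the case top is at (342,139) and square to the jaws. The long key runs from (318,60) to (392,121). The case position, (0.518, 0.000), agrees with the other views, so I'll go in along its long side.

```bash
python3 -m creep '[[0.36,[32,13,0],[0,0,0]],[0.36,[31,12,0],[0,0,0]],[0.36,[0,0,40],[0,0,0]],[0.36,[0,0,40],[0,0,0]],[0.36,[0,0,40],[0,0,0]],[0.36,[0,0,40],[0,0,0]],[0.36,[0,0,0],[0,0,0]],[0.36,[0,0,0],[0,0,0]]]'
python3 look.py 2 wrist | egrep 'tcp|key px|grey57|loose'
python3 - <<'E'
from h import *
import pickle
c=pickle.load(open('wrist1.pkl','rb'))
P=plane(c,[[318,60],[392,121],[355,90]],.066); print(P.round(4)); d=P[0]-P[1]; print(np.degrees(np.arctan2(-d[0],d[1])),np.linalg.norm(d))
im=cv2.imread('pics/wrist1.png'); 
for n in ['top','scene','wrist']:
    t='1' if n=='wrist' else '0'
    c=pickle.load(open(f'{n}{t}.pkl','rb'));Q=cloud(c,np.load(f'{n}{t}.npy'));h=cv2.cvtColor(cv2.imread(f'pics/{n}{t}.png'),cv2.COLOR_BGR2HSV)
    m=(Q[...,2]>.056)&(Q[...,2]<.075)&(h[...,1]>140)&(np.hypot(Q[...,0]-.555,Q[...,1]-.033)<.06)
    q=Q[m][:,:2]; l=cv2.fitLine(q.astype(np.float32),cv2.DIST_HUBER,0,.01,.01).ravel(); print(n,np.degrees(np.arctan2(-l[0],l[1])),l[2:], q.min(0),q.max(0))
E
```

```text
clock: 3.12
tcp_pos: [0.5167, 0.0008, 0.1561]
tcp_rot: [0.88, 0.475, -0.002, -0.002]
wrist_force: [-0.0, 0.0, 0.5]
gripper_width: 0.06
grasp_force: 0.0
t 3.1167 tcp [0.5167 0.0008 0.1561] x [ 0.548  0.836 -0.002] y [ 0.836 -0.548 -0.004] F [-0.   0.   0.5] w 0.060027798718826485 q [-0.22  0.01  1.95  0.    1.18  0.36]
  key px [339. 173.] 2028 rect 555 33 17 97 ang 13.1 z [65. 66. 70.]
  key px [447. 331.] 659 rect 556 -109 17 27 ang 19.1 z [49. 66. 70.]
  grey57 px [552. 167.] 741 rect 672 -45 29 15 ang 89.8 z [49. 54. 64.]
  grey57 px [321. 239.] 1085 rect 518 0 14 38 ang 55.6 z [50. 57. 58.]
  carkey px [278. 354.] 1495 rect 422 -74 75 28 ang 61.4 z [ 7. 12. 13.]
  loose px [333. 172.] 1411 rect 555 34 89 57 ang 78.7 z [19. 29. 66.]
  loose px [542. 163.] 1822 rect 670 -43 47 19 ang 89.9 z [29. 46. 63.]
  loose px [320. 234.] 1644 rect 517 1 14 40 ang 56.5 z [20. 56. 58.]
  loose px [579. 297.] 1550 rect 663 -172 33 41 ang 0.2 z [16. 19. 22.]
  loose px [433. 324.] 84 rect 552 -116 47 1 ang 88.0 z [18. 35. 69.]
  loose px [332. 451.] 1330 rect 412 -181 27 35 ang 56.8 z [22. 31. 49.]
[[ 0.5385  0.0771  0.066 ]
 [ 0.57   -0.0123  0.066 ]
 [ 0.5542  0.0337  0.066 ]]
19.434449478828338 0.09480151315663636
top -160.4292 [0.5533272 0.0333281] [ 0.53732667 -0.01031968] [0.56889901 0.07679017]
scene -160.84515 [0.5594339  0.02708896] [ 0.53911056 -0.01409836] [0.57672488 0.07908034]
wrist -160.72488 [0.5542305  0.03355402] [ 0.5367173  -0.01262888] [0.57237005 0.07937431]
```

```bash
python3 -m creep '[[0.36,[1,0,36],[0,0,0]],[0.36,[0,1,30],[0,0,0]],[0.36,[0,0,30],[0,0,0]],[0.36,[0,0,20],[0,0,0]],[0.36,[0,0,0],[0,0,0]],[0.7,[0,0,0],[0,0,0]],[0.7,[0,0,0],[0,0,0]],[0.7,[0,0,0],[0,0,0]],[0.7,[0,0,0],[0,0,0]],[0.7,[0,0,0],[0,0,0]],[0.7,[0,0,0],[0,0,0]]]' 20; python3 look.py x
```

```text
clock: 4.08
tcp_pos: [0.5212, 0.0006, 0.0439]
tcp_rot: [0.88, 0.476, 0.001, 0.001]
wrist_force: [-1.4, 0.3, 7.2]
gripper_width: 0.0378
grasp_force: 20.0
t 4.0833 tcp [0.5212 0.0006 0.0439] x [0.547 0.837 0.001] y [ 0.837 -0.547  0.003] F [-1.4  0.3  7.2] w 0.03784564898651109 q [-0.22  0.2   1.99  0.    0.95  0.36]
```

```bash
python3 -m creep '[[0.7,[0,0,-20],[0,0,0]],[0.7,[0,0,-30],[0,0,0]],[0.7,[0,0,-30],[0,0,0]],[0.7,[0,0,0],[0,0,0]],[0.7,[0,0,0],[0,0,0]]]'; python3 look.py 3 wrist | egrep 'tcp|key px|grey57'
```

```text
clock: 4.5
tcp_pos: [0.5211, 0.0004, 0.124]
tcp_rot: [0.88, 0.476, 0.002, 0.002]
wrist_force: [-0.0, 0.1, -1.2]
gripper_width: 0.0378
grasp_force: 20.0
t 4.5 tcp [5.211e-01 4.000e-04 1.240e-01] x [0.547 0.837 0.002] y [ 0.837 -0.547  0.005] F [-0.   0.1 -1.2] w 0.03778781517780948 q [-0.22  0.06  1.97 -0.    1.11  0.36]
  key px [333. 184.] 2630 rect 555 33 18 97 ang 25.7 z [65. 66. 70.]
  key px [441. 339.] 79 rect 559 -98 6 12 ang 46.4 z [47. 52. 56.]
  grey57 px [564. 148.] 27 rect 679 -25 5 2 ang 88.1 z [48. 49. 50.]
  grey57 px [574. 177.] 967 rect 672 -46 28 15 ang 90.0 z [49. 54. 64.]
  carkey px [275. 374.] 298 rect 459 -39 119 16 ang 52.7 z [ 7. 11. 13.]
```

View pics/wrist3.png

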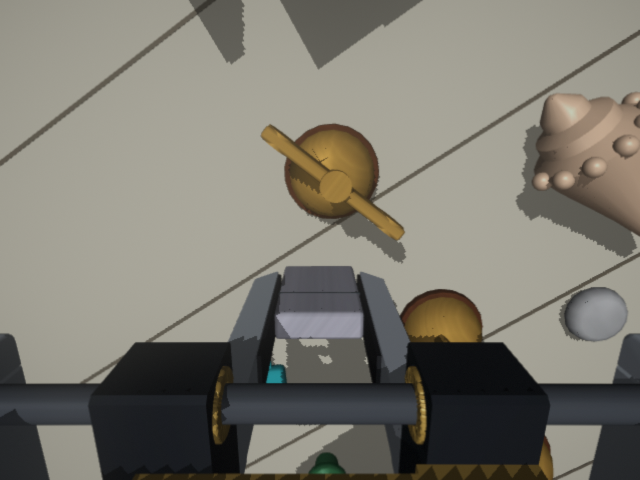

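The case is held squarely between the pads, around (320,300), and is clear of the shelf. The key still reads at rest. Next I carry it to about (0.44, 0.085).

```bash
python3 -m creep '[[0.7,[0,-30,0],[0,0,0]],[0.7,[0,-38,0],[0,0,0]],[0.7,[12,-30,0],[0,0,0]],[0.7,[12,-16,0],[0,0,0]],[0.7,[0,0,0],[0,0,0]],[0.7,[0,0,25],[0,0,0]],[0.7,[0,0,25],[0,0,0]],[0.7,[0,0,15],[0,0,0]],[0.7,[0,0,8],[0,0,0]],[0.7,[0,0,0],[0,0,0]],[0.7,[0,0,0],[0,0,0]]]'
```

```text
clock: 5.47
tcp_pos: [0.4372, 0.0829, 0.0481]
tcp_rot: [0.88, 0.476, -0.0, -0.0]
wrist_force: [0.5, 0.2, 0.0]
gripper_width: 0.0378
grasp_force: 20.0
```

```bash
python3 -m creep '[[0.7,[0,0,2],[0,0,0]],[0.7,[0,0,1],[0,0,0]],[0.7,[0,0,0.5],[0,0,0]],[0.7,[0,0,0],[0,0,0]],[0.7,[0,0,0],[0,0,0]]]'
```

```text
clock: 5.88
tcp_pos: [0.4374, 0.0833, 0.0453]
tcp_rot: [0.88, 0.476, 0.0, 0.0]
wrist_force: [0.0, 0.1, -1.2]
gripper_width: 0.0381
grasp_force: 20.0
```

```bash
python3 -m creep '[[0.7,[0,0,0.7],[0,0,0]],[0.7,[0,0,0.5],[0,0,0]],[0.7,[0,0,0],[0,0,0]],[0.7,[0,0,0],[0,0,0]]]'; python3 -m creep '[[0.7,[0,0,0.6],[0,0,0]],[0.7,[0,0,0],[0,0,0]],[0.7,[0,0,0],[0,0,0]]]'
```

```text
clock: 6.22
tcp_pos: [0.4373, 0.0833, 0.0439]
tcp_rot: [0.88, 0.476, 0.0, 0.0]
wrist_force: [-1.0, 0.2, 0.6]
gripper_width: 0.0379
grasp_force: 20.0
clock: 6.47
tcp_pos: [0.4373, 0.0833, 0.0439]
tcp_rot: [0.88, 0.476, -0.0, -0.0]
wrist_force: [-3.0, -1.0, 7.1]
gripper_width: 0.0383
grasp_force: 20.0
```

```bash
python3 -m creep '[[0.55,[0,0,0],[0,0,0]],[0.45,[0,0,0],[0,0,0]],[0.4,[0,0,0],[0,0,0]],[0.4,[0,0,0],[0,0,0]],[0.4,[0,0,-20],[0,0,0]],[0.4,[0,0,-40],[0,0,0]],[0.4,[0,0,-40],[0,0,0]],[0.7,[0,0,0],[0,0,-0.12]],[1,[0,0,0],[0,0,-0.12]],[1,[0,0,0],[0,0,-0.12]],[1,[0,0,0],[0,0,-0.12]],[1,[0,0,0],[0,0,-0.12]],[1,[0,0,0],[0,0,-0.12]],[1,[0,0,0],[0,0,-0.12]],[1,[0,0,0],[0,0,-0.078]],[1,[0,0,0],[0,0,0]]]'; python3 look.py 4 top scene | egrep 'tcp|key px|grey57|loose|carkey'
python3 - <<'E'
import cv2,numpy as np
a=cv2.imread('pics/top4.png')[180:340,220:480];b=cv2.imread('pics/scene4.png')[160:410,150:410]
cv2.imwrite('pics/c4.png',np.hstack([cv2.resize(a,(400,246)),cv2.resize(b,(256,246))]))
E
```

```text
clock: 7.8
tcp_pos: [0.437, 0.0833, 0.143]
tcp_rot: [0.577, 0.817, -0.0, -0.0]
wrist_force: [0.1, 0.6, -0.1]
gripper_width: 0.0015
grasp_force: 0.0
t 7.8 tcp [0.437  0.0833 0.143 ] x [-0.334  0.943  0.   ] y [ 0.943  0.334 -0.   ] F [ 0.1  0.6 -0.1] w 0.0014527600351628036 q [-0.07 -0.16  2.14 -0.    1.16 -0.41]
  key px [305. 252.] 184 rect 554 34 16 92 ang 13.3 z [57. 64. 70.]
  key px [377. 250.] 130 rect 559 -119 17 47 ang 19.5 z [53. 65. 70.]
  key px [444. 254.] 177 rect 554 -266 70 17 ang 70.2 z [50. 64. 70.]
  grey57 px [225. 200.] 16 rect 665 210 1 29 ang 87.8 z [50. 57. 63.]
  grey57 px [341. 198.] 50 rect 672 -46 14 24 ang 3.2 z [48. 53. 63.]
  grey57 px [224. 215.] 17 rect 633 211 1 31 ang 88.0 z [51. 57. 65.]
  grey57 px [163. 218.] 15 rect 624 342 1 29 ang 1.1 z [50. 52. 56.]
  grey57 px [188. 219.] 16 rect 623 287 2 32 ang 0.4 z [49. 53. 56.]
  grey57 px [221. 227.] 20 rect 606 215 9 18 ang 44.0 z [49. 56. 66.]
  grey57 px [174. 230.] 89 rect 597 317 129 6 ang 88.6 z [50. 58. 65.]
  carkey px [359. 319.] 230 rect 420 -75 71 25 ang 62.0 z [ 3.  9. 15.]
  loose px [220. 
[... 561 characters left out ...]
 [370. 175.] 39 rect 591 230 15 8 ang 24.4 z [52. 58. 66.]
  grey57 px [388. 192.] 192 rect 642 212 6 75 ang 88.9 z [50. 57. 65.]
  grey57 px [270. 197.] 117 rect 439 81 13 39 ang 56.9 z [49. 55. 58.]
  grey57 px [343. 297.] 50 rect 675 -43 11 19 ang 46.6 z [49. 54. 58.]
  carkey px [218. 265.] 295 rect 425 -75 75 26 ang 58.7 z [ 6. 11. 14.]
  loose px [385. 187.] 1106 rect 624 217 23 110 ang 74.0 z [20. 63. 97.]
  loose px [270. 202.] 225 rect 439 81 15 40 ang 56.6 z [18. 49. 57.]
  loose px [181. 299.] 322 rect 413 -186 34 32 ang 39.7 z [22. 41. 49.]
  loose px [342. 299.] 86 rect 671 -48 24 17 ang 89.3 z [36. 51. 57.]
  loose px [303. 362.] 342 rect 664 -172 41 31 ang 89.8 z [16. 19. 22.]
```

View pics/c4.png

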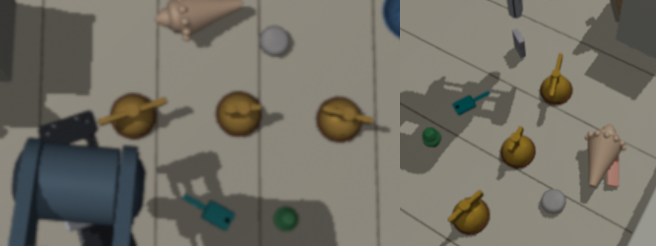

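The case stands upright at the new spot, crop (518,42), well out of the sweep. The keys and the other things are unchanged. Now I place the closed fingers beside the +y wing.

```bash
python3 -m creep '[[1,[-22,33,0],[0,0,0]],[1,[-22,34,0],[0,0,0]],[1,[0,0,0],[0,0,0]],[1,[0,0,0],[0,0,0]],[1,[0,0,30],[0,0,0]],[1,[0,0,25],[0,0,0]],[1,[0,0,15],[0,0,0]],[1,[0,0,0],[0,0,0]],[1,[0,0,0],[0,0,0]]]'; python3 look.py x
```

```text
clock: 8.65
tcp_pos: [0.5138, 0.0644, 0.0729]
tcp_rot: [0.578, 0.816, -0.0, -0.001]
wrist_force: [0.1, 0.2, 0.2]
gripper_width: 0.0002
grasp_force: 0.0
t 8.65 tcp [0.5138 0.0644 0.0729] x [-0.332  0.943  0.001] y [ 0.943  0.332 -0.001] F [0.1 0.2 0.2] w 0.00020711350647157234 q [-0.09  0.14  1.99  0.    1.01 -0.43]
```

```bash
python3 -m creep '[[1,[0,5,0],[0,0,0]],[1,[0,4,0],[0,0,0]],[1,[0,2,0],[0,0,0]],[1,[0,0,0],[0,0,0]]]'; python3 -m creep '[[1,[1.7,5.2,0],[0,0,0.12]],[1,[1.7,5.2,0],[0,0,0.12]],[1,[1.7,5.2,0],[0,0,0.12]],[1,[0,0,0],[0,0,0]]]'; python3 look.py x
```

```text
clock: 8.98
tcp_pos: [0.5266, 0.0678, 0.0744]
tcp_rot: [0.578, 0.816, 0.001, 0.001]
wrist_force: [-0.4, 0.6, -0.5]
gripper_width: 0.0003
grasp_force: 0.2
clock: 9.32
tcp_pos: [0.5398, 0.0762, 0.0735]
tcp_rot: [0.715, 0.699, -0.0, 0.0]
wrist_force: [-1.2, 0.5, 2.1]
gripper_width: 0.0005
grasp_force: 0.8
t 9.3167 tcp [0.5398 0.0762 0.0735] x [ 0.023  1.    -0.   ] y [ 1.    -0.023  0.   ] F [-1.2  0.5  2.1] w 0.0004993012679418281 q [-0.07  0.2   1.92 -0.    1.02 -0.05]
```

```bash
python3 -m creep '[[1,[1.7,5.2,0],[0,0,0.12]],[1,[1.7,5.2,0],[0,0,0.12]],[1,[1.7,5.2,0],[0,0,0.12]],[1,[1.7,5.2,0],[0,0,0.12]],[1,[1.7,5.2,0],[0,0,0.12]],[1,[1.7,5.2,0],[0,0,0.12]],[1,[0,0,0],[0,0,0]]]'; python3 look.py x;  python3 - <<'E'
from h import *
s=manip.state();Rt=R.from_quat(s['tcp_rot']).as_matrix();print(Rt.T@(np.array(s['tcp_pos'])-[.5545,.0333,.07]), Rt.T@s['wrist_force'])
E
```

```text
clock: 9.9
tcp_pos: [0.5711, 0.076, 0.073]
tcp_rot: [0.915, 0.403, -0.001, -0.001]
wrist_force: [-3.3, 1.8, 2.3]
gripper_width: 0.0005
grasp_force: 1.7
t 9.9 tcp [0.5711 0.076  0.073 ] x [ 0.675  0.738 -0.001] y [ 0.738 -0.675 -0.002] F [-3.3  1.8  2.3] w 0.00047797437456013425 q [-0.06  0.27  1.84  0.    1.04  0.68]
[ 0.04270212 -0.01650131 -0.00303555] [-0.88170339 -3.69023159 -2.25419816]
```

```bash
python3 -m creep '[[1,[1.7,5.2,0],[0,0,0.12]],[1,[1.7,5.2,0],[0,0,0.12]],[1,[1.1,3.5,0],[0,0,0.08]],[1,[0,0,0],[0,0,0]],[1,[0,0,0],[0,0,0]]]'
cat > f.py <<'E'
from h import *
s=manip.state();Rt=R.from_quat(s['tcp_rot']).as_matrix();p=Rt.T@(np.array(s['tcp_pos'])-[.5545,.0333,.07]);yaw=np.arctan2(Rt[1,1],Rt[0,1])
print((p*1000).round(1), (Rt.T@s['wrist_force']).round(1),'turn',np.radians(19.4)-yaw)
E
python3 f.py; python3 -m creep '[[1,[0.4,1.3,0],[0,0,0.03]],[1,[0,0,0],[0,0,0]]]'; python3 f.py
```

```text
clock: 10.32
tcp_pos: [0.5831, 0.069, 0.0729]
tcp_rot: [0.967, 0.255, -0.001, -0.001]
wrist_force: [-4.3, 2.8, 1.4]
gripper_width: 0.0006
grasp_force: 2.0
[ 42.5 -17.   -2.9] [-2.3 -4.5 -1.4] turn 1.3942996069049098
clock: 10.48
tcp_pos: [0.5842, 0.068, 0.0729]
tcp_rot: [0.971, 0.239, -0.001, -0.001]
wrist_force: [-3.2, 3.3, 0.3]
gripper_width: 0.0005
grasp_force: 2.2
[ 42.4 -17.   -2.9] [-1.2 -4.4 -0.3] turn 1.4261436334462638
```

```bash
for i in 1; do python3 -m creep '[[1,[0.4,1.3,0],[0,0,0.03]],[1,[0,0,0],[0,0,0]]]'; python3 f.py; python3 -m creep '[[1,[0,1,0],[0,0,0]],[1,[0,0,0],[0,0,0]]]'; python3 f.py; done
```

```text
clock: 10.65
tcp_pos: [0.5851, 0.0674, 0.0729]
tcp_rot: [0.974, 0.224, -0.001, -0.001]
wrist_force: [-4.3, 3.8, 0.5]
gripper_width: 0.0004
grasp_force: 2.8
[ 42.4 -17.3  -2.9] [-2.2 -5.3 -0.5] turn 1.4566509148453
clock: 10.82
tcp_pos: [0.5852, 0.0672, 0.0729]
tcp_rot: [0.974, 0.225, -0.001, -0.002]
wrist_force: [-4.7, 7.5, 2.2]
gripper_width: 0.0005
grasp_force: 4.2
[ 42.4 -17.   -2.9] [-1.  -8.9 -2.2] turn 1.4559496214876129
```

```bash
python3 -m creep '[[1,[0,1.5,0],[0,0,0]],[1,[0,0,0],[0,0,0]],[1,[0,0,0],[0,0,0]]]'; python3 f.py; python3 look.py 5 scene | egrep ' key px'
```

```text
clock: 11.07
tcp_pos: [0.5853, 0.0669, 0.0729]
tcp_rot: [0.974, 0.225, -0.001, -0.003]
wrist_force: [-6.5, 10.4, 3.1]
gripper_width: 0.0002
grasp_force: 6.1
[ 42.4 -16.7  -2.8] [ -1.3 -12.2  -3. ] turn 1.4560304062368803
  key px [298. 237.] 195 rect 538 22 52 16 ang 29.6 z [48. 63. 69.]
  key px [266. 302.] 204 rect 562 -121 16 48 ang 15.3 z [50. 66. 71.]
  key px [216. 370.] 382 rect 556 -266 69 17 ang 68.6 z [50. 65. 70.]
```

The force climbs to 12 N with no further motion, so the key is at its stop. Now I back off the preload and lift the fingers away so it springs back.

```bash
python3 -m creep '[[1,[0,-2,-5],[0,0,0]],[1,[0,0,-40],[0,0,0]],[1,[0,0,-40],[0,0,0]],[1,[0,0,-40],[0,0,0]],[1,[0,0,0],[0,0,0]],[1,[0,0,0],[0,0,0]],[1,[0,0,0],[0,0,0]],[1,[0,0,0],[0,0,0]],[1,[0,0,0],[0,0,0]],[1,[0,0,0],[0,0,0]]]'; python3 look.py 6 scene | egrep 'tcp|key px|cabtop|knob|grey57'
python3 - <<'E'
from h import *
import pickle
for n,t in [('top','0'),('scene','6')]:
    c=pickle.load(open(f'{n}{t}.pkl','rb'));Q=cloud(c,np.load(f'{n}{t}.npy'));h=cv2.cvtColor(cv2.imread(f'pics/{n}{t}.png'),cv2.COLOR_BGR2HSV)
    m=(Q[...,2]>.056)&(Q[...,2]<.075)&(h[...,1]>140)&(np.hypot(Q[...,0]-.555,Q[...,1]-.033)<.06)
    l=cv2.fitLine(Q[m][:,:2].astype(np.float32),cv2.DIST_HUBER,0,.01,.01).ravel(); print(n,'key yaw',np.degrees(np.arctan2(-l[0],l[1])))
    m=(Q[...,2]>.17)&(Q[...,2]<.19)&(Q[...,1]>.15)&(Q[...,1]<.45)&(Q[...,0]>.5)&(Q[...,0]<.8)
    print('cab',cv2.minAreaRect((Q[m][:,:2]*1000).astype(np.float32)), Q[m].min(0))
    k=(h[...,0]>8)&(h[...,0]<28)&(h[...,1]>140)&(Q[...,2]>.1)&(Q[...,1]>.27)&(Q[...,1]<.35)&(Q[...,0]<.58); print('knob',Q[k].min(0),Q[k].max(0),np.median(Q[k],0))
    d=(Q[...,2]>.1)&(Q[...,2]<.17)&(Q[...,1]>.2)&(Q[...,1]<.42)&(Q[...,0]<.6)&(Q[...,0]>.5)
    print('front',np.percentile(Q[d],[1,50,99],axis=0).round(3).tolist())
E
```

```text
clock: 11.95
tcp_pos: [0.5854, 0.0661, 0.1964]
tcp_rot: [0.975, 0.223, -0.001, -0.0]
wrist_force: [-0.7, -0.4, -0.0]
gripper_width: 0.0007
grasp_force: 0.0
t 11.95 tcp [0.5854 0.0661 0.1964] x [ 0.9    0.435 -0.002] y [ 0.435 -0.9   -0.001] F [-0.7 -0.4 -0. ] w 0.0006503081564078614 q [-0.08  0.14  1.74 -0.    1.27  1.04]
  key px [307. 240.] 244 rect 557 33 16 98 ang 22.9 z [51. 65. 70.]
  key px [266. 302.] 204 rect 562 -121 16 47 ang 0.2 z [49. 66. 71.]
  key px [216. 370.] 375 rect 556 -266 68 17 ang 67.8 z [49. 65. 70.]
  knob? px [369. 116.] 23 rect 542 310 8 16 ang 5.7 z [134. 137. 140.]
  knob? px [315. 160.] 15 rect 572 33 6 3 ang 59.3 z [285. 290. 293.]
  knob? px [353. 162.] 13 rect 623 56 5 3 ang 49.9 z [285. 290. 294.]
  grey57 px [370. 176.] 39 rect 590 230 16 8 ang 9.6 z [49. 58. 65.]
  grey57 px [388. 192.] 194 rect 642 212 7 75 ang 87.5 z [49. 57. 65.]
  grey57 px [270. 197.] 116 rect 439 80 13 40 ang 56.2 z [49. 56. 58.]
  grey57 px [343. 297.] 51 rect 676 -43 11 19 ang 43.7 z [49. 54. 60.]
  cabtop px [416. 122.] 2845 rect 643 312 204 75 ang 89.6 z [177. 180. 182.]
  carkey px [218. 265.] 301 rect 426 -76 75 28 ang 57.0 z [ 6. 11. 14.]
top key yaw -160.4292
cab ((664.3882446289062, 309.2574768066406), (200.22506713867188, 121.26197052001953), 88.48828125) [0.60184629 0.20849557 0.17002577]
knob [0.53578927 0.30097398 0.12756447] [0.55090105 0.31832087 0.1403395 ] [0.54183534 0.3100634  0.13534562]
front [[0.536, 0.229, 0.101], [0.563, 0.31, 0.146], [0.597, 0.391, 0.157]]
scene key yaw -160.6925
cab ((666.419921875, 310.5196533203125), (204.5106964111328, 121.83370971679688), 88.50619506835938) [0.60440922 0.20700631 0.17001798]
knob [0.53814513 0.3015265  0.13081634] [0.54640617 0.318282   0.14037231] [0.54208639 0.3084981  0.13718789]
front [[0.54, 0.23, 0.103], [0.571, 0.297, 0.137], [0.593, 0.392, 0.157]]
```

The key has sprung back (yaw −160.7° against −160.4° before). Next is the drawer: the knob is at (0.542, 0.310, 0.136) and its face must end near x = 0.569.

```bash
python3 -m creep '[[1,[0,0,-10],[0,0,0.11]],[1,[0,0,-10],[0,0,0.11]],[1,[0,0,0],[0,0,0.12]],[1,[0,0,0],[0,0,0.12]],[1,[-40,0,0],[0,0,0]],[1,[-40,0,0],[0,0,0]],[1,[0,-40,0],[0,0,0]],[1,[0,-40,0],[0,0,0]],[1,[0,-40,0],[0,0,0]],[1,[0,-41,0],[0,0,0]],[1,[0,-41,0],[0,0,0]],[1,[0,-41,0],[0,0,0]],[1,[0,0,0],[0,0,0]],[1,[0,0,0],[0,0,0]],[1,[0,0,0],[0,0,0]]]'; python3 look.py x
```

```text
clock: 13.25
tcp_pos: [0.5084, 0.3095, 0.2174]
tcp_rot: [1.0, -0.005, -0.001, 0.0]
wrist_force: [-0.4, -0.2, 0.2]
gripper_width: 0.0002
grasp_force: 0.0
t 13.25 tcp [0.5084 0.3095 0.2174] x [ 1.    -0.01  -0.001] y [-0.01  -1.     0.001] F [-0.4 -0.2  0.2] w 0.0002075470156564586 q [ 0.36  0.13  1.71 -0.    1.3   1.94]
```

```bash
python3 -m creep '[[1,[-4,0,0],[0,0,0]],[1,[0,0,30],[0,0,0]],[1,[0,0,28],[0,0,0]],[1,[0,0,15],[0,0,0]],[1,[0,0,0],[0,0,0]],[1,[8,0,0],[0,0,0]],[1,[8,0,0],[0,0,0]],[1,[6,0,0],[0,0,0]],[1,[5,0,0],[0,0,0]],[1,[5,0,0],[0,0,0]],[1,[0,0,0],[0,0,0]]]'; python3 -m creep '[[1,[5,0,0],[0,0,0]],[1,[5,0,0],[0,0,0]],[1,[5,0,0],[0,0,0]],[1,[3,0,0],[0,0,0]],[1,[0,0,0],[0,0,0]]]'
```

```text
clock: 14.17
tcp_pos: [0.5385, 0.3099, 0.1473]
tcp_rot: [1.0, -0.005, 0.001, -0.001]
wrist_force: [-1.5, 0.2, 2.0]
gripper_width: 0.0006
grasp_force: 0.7
clock: 14.58
tcp_pos: [0.5559, 0.3094, 0.1453]
tcp_rot: [1.0, -0.005, 0.001, -0.0]
wrist_force: [0.6, -0.9, 0.0]
gripper_width: 0.0006
grasp_force: 0.0
```

```bash
python3 -m creep '[[1,[3,0,0],[0,0,0]],[1,[0,0,0],[0,0,0]]]';python3 -m creep '[[1,[2,0,0],[0,0,0]],[1,[0,0,0],[0,0,0]]]';python3 -m creep '[[1,[1.5,0,0],[0,0,0]],[1,[0,0,0],[0,0,0]]]'; python3 look.py 7 scene >/dev/null; python3 -c "
import cv2;a=cv2.imread('pics/scene7.png')[60:230,290:500];cv2.imwrite('pics/c7.png',cv2.resize(a,None,fx=2.5,fy=2.5))"
```

```text
clock: 14.75
tcp_pos: [0.5582, 0.3094, 0.145]
tcp_rot: [1.0, -0.005, 0.0, -0.0]
wrist_force: [-0.7, 0.4, -0.0]
gripper_width: 0.0004
grasp_force: 0.4
clock: 14.92
tcp_pos: [0.5594, 0.3094, 0.145]
tcp_rot: [1.0, -0.005, -0.001, 0.0]
wrist_force: [-3.9, -0.4, 3.1]
gripper_width: 0.0006
grasp_force: 2.0
clock: 15.08
tcp_pos: [0.5595, 0.3094, 0.145]
tcp_rot: [1.0, -0.005, -0.002, 0.0]
wrist_force: [-9.6, -0.8, 6.4]
gripper_width: 0.0003
grasp_force: 4.8
```

View pics/c7.png

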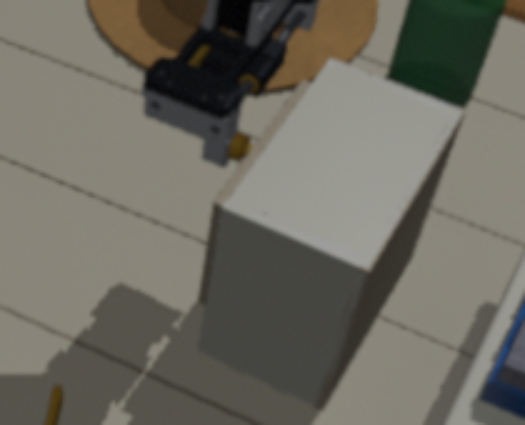

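The drawer front is flush with the cabinet, with the fingers on the knob at crop (235,148). The force rises with no travel. One last nudge, then I retreat and check everything.

```bash
python3 -m creep '[[1,[1,0,0],[0,0,0]],[1,[0,0,0],[0,0,0]],[1,[0,0,0],[0,0,0]]]'; python3 -m creep '[[1,[-4,0,0],[0,0,0]],[1,[-15,0,0],[0,0,0]],[1,[-40,0,0],[0,0,0]],[1,[-40,0,-20],[0,0,0]],[1,[0,0,-40],[0,0,0]],[1,[0,0,-30],[0,0,0]],[1,[0,0,0],[0,0,0]],[1,[0,0,0],[0,0,0]],[1,[0,0,0],[0,0,0]]]'; python3 look.py 8 scene top| egrep 'tcp|key px|knob|grey57|carkey|loose'; python3 -c "
import cv2,numpy as np
a=cv2.imread('pics/scene8.png')[60:420,130:490];b=cv2.imread('pics/top8.png')[140:350,100:470];b=cv2.resize(b,(430,244))
b=cv2.copyMakeBorder(b,0,116,0,0,0);cv2.imwrite('pics/c8.png',np.hstack([a,b]))"
```

```text
clock: 15.38
tcp_pos: [0.5595, 0.3094, 0.145]
tcp_rot: [1.0, -0.005, -0.004, 0.001]
wrist_force: [-12.0, -0.9, 7.8]
gripper_width: 0.0005
grasp_force: 6.5
clock: 16.13
tcp_pos: [0.4661, 0.3102, 0.2333]
tcp_rot: [1.0, -0.005, 0.0, 0.0]
wrist_force: [0.3, -0.6, -0.2]
gripper_width: 0.0
grasp_force: 0.0
t 16.1333 tcp [0.4661 0.3102 0.2333] x [ 1.    -0.01   0.001] y [-0.01 -1.    0.  ] F [ 0.3 -0.6 -0.2] w 5.502276627426046e-06 q [ 0.38  0.03  1.79 -0.    1.33  1.97]
  key px [307. 240.] 244 rect 557 33 16 99 ang 23.4 z [51. 65. 69.]
  key px [266. 302.] 206 rect 562 -120 48 15 ang 86.1 z [49. 66. 71.]
  key px [216. 370.] 369 rect 555 -266 68 18 ang 68.2 z [49. 65. 70.]
  knob? px [385. 118.] 54 rect 579 308 12 15 ang 0.2 z [144. 151. 156.]
  grey57 px [371. 177.] 21 rect 595 229 7 4 ang 7.6 z [50. 58. 65.]
  grey57 px [388. 192.] 197 rect 642 212 5 75 ang 89.5 z [49. 58. 65.]
  grey57 px [270. 197.] 117 rect 439 81 13 38 ang 55.8 z [50. 55. 58.]
  grey57 px [343. 297.] 51 rect 673 -46 19 13 ang 87.7 z [49. 54. 60.]
  carkey px [218. 265.] 303 rect 425 -75 76 26 ang 60.8 z [ 6. 11. 14.
[... 782 characters left out ...]
57 px [197. 234.] 66 rect 590 272 11 89 ang 6.5 z [49. 58. 65.]
  grey57 px [147. 232.] 19 rect 593 374 32 2 ang 88.6 z [49. 58. 63.]
  grey57 px [282. 307.] 111 rect 436 81 13 37 ang 57.3 z [51. 55. 59.]
  carkey px [359. 319.] 231 rect 420 -76 72 25 ang 62.1 z [ 4. 10. 15.]
  loose px [211. 222.] 483 rect 612 247 60 143 ang 38.4 z [22. 64. 96.]
  loose px [341. 199.] 126 rect 670 -42 19 42 ang 0.5 z [30. 45. 60.]
  loose px [398. 206.] 178 rect 664 -172 33 40 ang 3.8 z [15. 18. 23.]
  loose px [149. 231.] 105 rect 592 362 60 2 ang 88.2 z [44. 75. 97.]
  loose px [282. 307.] 127 rect 435 81 13 39 ang 56.4 z [31. 54. 59.]
  loose px [405. 322.] 213 rect 409 -185 32 36 ang 0.6 z [20. 41. 49.]
```

View pics/c8.png

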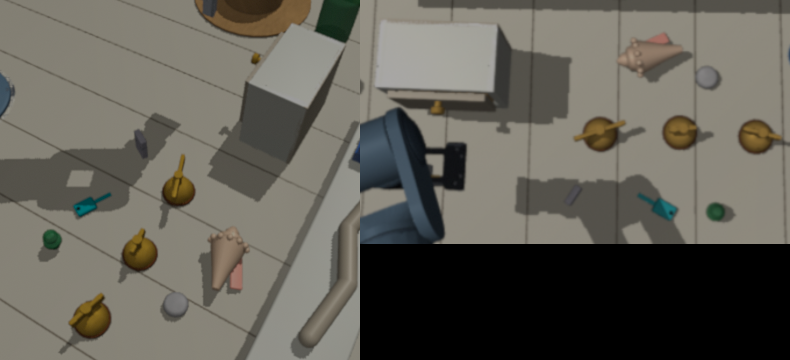

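The drawer is shut (knob at crop (437,107)), the case stands clear at (572,193), the long key is back at rest, and nothing else has moved.

```bash
python3 -c "
from bench import manip
print(manip.job_done())"
```

```text
the job is handed in; nothing more can be done
None
```

I moved the lighter case clear and left it standing, turned the long key to its stop and let it spring back, pushed the drawer shut, and handed the job in at about 16 s; the last pictures showed nothing else moved, though the hand-in gave no verdict.

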